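# Line up paint sample tins from light to dark

### The arm

A 7-joint arm with a two-finger parallel gripper is mounted at the origin on the work surface. World frame = base frame: x ahead of the robot, y to its left, z up, the work surface at z = 0. Lengths are in m, angles in rad, forces in N, time in s.
With the tool pointing down it reaches from about 0.4 to 0.85 m from the base axis. Payload 6.9 kg.
Tool frame: the origin (TCP) lies midway between the tips of the shut fingers; the grasp point (between the pads) lies behind it (ctrl.pinch_z is the z of the grasp point in the tool frame, in m); z points along the fingers, y is the line along which they close (so a half turn about z gives the same grasp; the last joint's range is limited). The gripper opens to 85 mm and grips with 20 to 120 N. Pads are 22 mm wide; open, the fingers measure 114 mm over their backs; the gripper's body (76 mm by 85 mm) begins 54 mm behind the grasp point. The pads swing forward as they close: fully open they stand 13 mm farther back than shut.
Start: joints at [-1.004, 0.507, -0.238, 1.5, 0.126, 1.149, -0.155], TCP at [0.278, 0.56, 0.231] pointing down, gripper open.
Joint ranges: [-3.08, 3.08], [-0.24, 2.05], [-1.43, 1.35], [0, 2.5], [-1.52, 4.66], [0.17, 1.96], [-2.89, 2.89]. Speed limits (rad/s): [2.39, 2.39, 3.14, 3.14, 3.14, 3.14, 3.14].

### API

Orientations are given as a unit quaternion [w, x, y, z].
In Python, from station import ctrl, get_state, vision, ticket, models gives the robot as it stands. Calls block until the motion is done:
- ctrl.movep(position, orientation): joint-space move of the TCP to a pose.
- ctrl.movel(position, frame=None, max_speed=0.15): straight line of the TCP; frame=None keeps the orientation; max_speed is the mean speed in m/s.
- ctrl.set_joints(angles): joint-space move.
- ctrl.ungrasp() and ctrl.close_gripper(force=None): open the fingers fully, or close them until they stop; force is the grip in N (None keeps the last).
- ctrl.pause(seconds).
- ctrl.ik(position, orientation): joint angles nearest the present ones, or None.
- get_state(): the state.
- vision.grab_frame(name): name is "scene" or "side" or "wrist"; returns (picture, depth): 400x640x3 uint8, blue, green, red; 400x640 float32, m along the optical axis (not along the pixel's ray), 0 where there is no reading.
- vision.camera_info(name): a dict with "mtx" (3x3 intrinsics, pixels), "dist_coeffs" ([k1, k2, p1, p2, k3] as OpenCV has them; the pictures are not rectified), "R" (3x3) and "t" (3): a world point X has camera coordinates R X + t; the wrist camera has in their place "hand_eye" (4x4, takes a point from camera to tool coordinates, whose origin is the TCP and whose axes are the flange's). Camera axes: x right, y down, z forward; pixel columns grow to the right and rows downward; lengths in m; the calibration is good to about 2 mm. A picture is of the moment at which its call begins: read the wrist's pose just before it. camera_info takes no time and is no camera call.
A pose or a line that the arm cannot do raises ctrl.Unreachable and nothing moves.
- ticket.close_job(): hands the job in; it is judged then, once.
Trained networks look in the newest picture that a camera, given by its name, has taken for a name from the list of things; names that differ only in an ending like _2 or _b are one class to them, and where a whole thing is asked for, a point or a joint stands for the part that bears it (a point fixed in the world has none). Each returns a list of dicts, best first, with "p" (0 to 1); they miss things now and then, are a little off and sometimes report something else, mostly with a low value. They report only what shows in the picture. A call takes as long as a camera call. They do not tell look-alikes from the thing itself.
- models.recognise(camera, target): "point" ([column, row] in pixels, amid what is visible of it).
- models.masks_of(camera, target): "mask" (400x640 bool, what is visible of it) and "point" ([column, row] in pixels, amid what is visible of it).
The state is a dict: "time": time; "qpos": joint angles; "qd": joint speeds; "tau": joint torques, N m; "tcp_pos": TCP position; "eef_rot": TCP orientation; "contact_force": force on the tool from outside, world axes, zero at the start; "wrist_torque": the same for the moment, N m; "width": finger opening in m; "gripper_force": force on a finger pad.
Only numpy, scipy, OpenCV 4.12 (cv2) and the standard library are available. Lean on these libraries where they do the work, as an engineer would, in place of code of your own. Each camera call takes 0.05 s, during which the arm holds its last target. There are 200 camera calls.

### The job

Line up the four blue paint sample tins by shade on the white shade board, one upright on each black mark and well centred on it: the palest on the mark next to the red block, then getting darker along the row, with the darkest next to the grey block. Do not tip any tin over.

Things in the scene. Friction and masses are not known exactly. Their poses are not given: they have to be found in the camera images.
- palest_center (a point): Centre (half-way up) of the loose closed sample tin painted very pale, nearly white blue (the lightest of the four): an upright cylinder 46 mm in diameter and 64 mm high, about 0.14 kg, flat lid of the same colour, thin steel bands. It starts standing on the bench, this point 32 mm above it. z is the tin's axis (up).
- light_center (a point): Centre (half-way up) of the loose closed sample tin painted light sky blue (second lightest): an upright cylinder 46 mm in diameter and 64 mm high, about 0.14 kg, flat lid of the same colour, thin steel bands. It starts standing on the bench, this point 32 mm above it. z is the tin's axis (up).
- mid_center (a point): Centre (half-way up) of the loose closed sample tin painted strong medium blue (second darkest): an upright cylinder 46 mm in diameter and 64 mm high, about 0.14 kg, flat lid of the same colour, thin steel bands. It starts standing on the bench, this point 32 mm above it. z is the tin's axis (up).
- darkest_center (a point): Centre (half-way up) of the loose closed sample tin painted very dark navy, nearly black (the darkest): an upright cylinder 46 mm in diameter and 64 mm high, about 0.14 kg, flat lid of the same colour, thin steel bands. It starts standing on the bench, this point 32 mm above it. z is the tin's axis (up).
- mark_a: Fixed round black mark, a disc 62 mm in diameter and 2 mm thick, at one end of the straight row of four (a, b, c, d in that order, 80 mm apart) on the white shade board (100 x 420 mm, 6 mm thick, lying flat on the bench). Origin: centre of the disc's underside, on the board, so its top, where a tin stands, is 2 mm above the origin. y runs along the row (from a to d), z up.
- mark_b: Fixed round black mark, a disc 62 mm in diameter and 2 mm thick, one of the two inner ones of the straight row of four (a, b, c, d in that order, 80 mm apart) on the white shade board (100 x 420 mm, 6 mm thick, lying flat on the bench). Origin: centre of the disc's underside, on the board, so its top, where a tin stands, is 2 mm above the origin. y runs along the row (from a to d), z up.
- mark_c: Fixed round black mark, a disc 62 mm in diameter and 2 mm thick, one of the two inner ones of the straight row of four (a, b, c, d in that order, 80 mm apart) on the white shade board (100 x 420 mm, 6 mm thick, lying flat on the bench). Origin: centre of the disc's underside, on the board, so its top, where a tin stands, is 2 mm above the origin. y runs along the row (from a to d), z up.
- mark_d: Fixed round black mark, a disc 62 mm in diameter and 2 mm thick, at one end of the straight row of four (a, b, c, d in that order, 80 mm apart) on the white shade board (100 x 420 mm, 6 mm thick, lying flat on the bench). Origin: centre of the disc's underside, on the board, so its top, where a tin stands, is 2 mm above the origin. y runs along the row (from a to d), z up.
- red_block: Fixed red plastic block, 80 mm across the board, 30 mm along it and 22 mm high, at one end of the row: beside mark_a in some starts, beside mark_d in others (a like grey block is at the other end). Its centre is 65 mm from the centre of the nearest mark, in line with the row. Origin: centre of its underside, on the board. y runs along the row. Loose clutter near the tins and the board (an open green cup, a roll of tape, a brush, a screwdriver) is under 60 mm high.
There are look-alikes about, which are no part of the job. What is shaped like the part that bears darkest_center but pink is not meant. There is more than one size of the part that bears palest_center; the job needs the smaller.

How it is judged:
At the end, for the whole second after the job is handed in: Counting from the red block, the four marks carry the palest, light, mid and darkest tin in that order: each tin's centre within 12 mm (horizontally) of its mark's centre, standing on the mark (centre 29 to 39 mm above the mark's origin), upright within 0.12 rad, at rest and released (((horizontal distance between red_block and mark_a below 0.1 m and horizontal distance between palest_center and mark_a below 0.012 m and z of palest_center in the frame of mark_a between 0.029 and 0.039 m and horizontal distance between light_center and mark_b below 0.012 m and z of light_center in the frame of mark_b between 0.029 and 0.039 m and horizontal distance between mid_center and mark_c below 0.012 m and z of mid_center in the frame of mark_c between 0.029 and 0.039 m and horizontal distance between darkest_center and mark_d below 0.012 m and z of darkest_center in the frame of mark_d between 0.029 and 0.039 m) or (horizontal distance between red_block and mark_d below 0.1 m and horizontal distance between palest_center and mark_d below 0.012 m and z of palest_center in the frame of mark_d between 0.029 and 0.039 m and horizontal distance between light_center and mark_c below 0.012 m and z of light_center in the frame of mark_c between 0.029 and 0.039 m and horizontal distance between mid_center and mark_b below 0.012 m and z of mid_center in the frame of mark_b between 0.029 and 0.039 m and horizontal distance between darkest_center and mark_a below 0.012 m and z of darkest_center in the frame of mark_a between 0.029 and 0.039 m)) and angle between each of palest_center, light_center, mid_center, darkest_center's own z axis and vertical below 0.12 rad and linear speed of each of tin_palest, tin_light, tin_mid, tin_darkest below 0.02 m/s and angular speed of each of tin_palest, tin_light, tin_mid, tin_darkest below 0.2 rad/s and contact force between each of tin_palest, tin_light, tin_mid, tin_darkest and the arm below 0.05 N and contact force between each of tin_palest, tin_light, tin_mid, tin_darkest and the fingers below 0.05 N); the robot touches nothing.
It fails at once if the palest tin was tipped over (angle between palest_center's own z axis and vertical above 0.6 rad).
It fails at once if the light tin was tipped over (angle between light_center's own z axis and vertical above 0.6 rad).
It fails at once if the mid tin was tipped over (angle between mid_center's own z axis and vertical above 0.6 rad).
It fails at once if the darkest tin was tipped over (angle between darkest_center's own z axis and vertical above 0.6 rad).
It also fails if it takes over 93 s, if anything falls off the work surface, if the arm or the gripper's body presses on something with over 40 N, if the wrist force passes 120 N, or if a joint passes its speed limit or range.

## Working session

There is one attempt and no reset: what is moved stays moved. The work goes in short steps, each a Python script; the robot and the scene stay as the last script left them, time stands still between calls to the robot, and variables do not carry over. Pictures are saved under pics/ and viewed, at most 14 in all, crops included, and the job is handed in when it is done.

```bash
mkdir -p pics; ls
python3 - <<'E'
from station import *
import cv2,numpy as np
for n in("scene","side"):
    p,d=vision.grab_frame(n); cv2.imwrite(f"pics/{n}0.png",p); c=vision.camera_info(n); print(n,c["mtx"],c["dist_coeffs"],-np.array(c["R"]).T@c["t"])
    for t in("palest_center","light_center","mid_center","darkest_center","mark_a","red_block"):
        print(t,[(np.round(r["point"]).tolist(),round(r["p"],2)) for r in models.recognise(n,t)])
s=get_state();print(s["time"],s["tcp_pos"],s["eef_rot"],s["width"],ctrl.pinch_z)
E
```

```text
pics
scene [[451.18258143   0.         316.76075577]
 [  0.         451.18258143 195.62284711]
 [  0.           0.           1.        ]] [-0.13031526  0.          0.          0.          0.        ] [0.99557428 0.46683971 0.98541839]
palest_center [([363.0, 208.0], 0.95), ([403.0, 192.0], 0.72)]
light_center [([288.0, 153.0], 0.74)]
mid_center [([218.0, 119.0], 0.84)]
darkest_center [([412.0, 252.0], 0.83), ([444.0, 279.0], 0.61)]
mark_a [([234.0, 192.0], 0.89), ([307.0, 239.0], 0.84), ([258.0, 209.0], 0.8)]
red_block [([217.0, 179.0], 0.97)]
side [[372.8250634    0.         324.28649654]
 [  0.         372.8250634  200.31671031]
 [  0.           0.           1.        ]] [-0.01145262  0.          0.          0.          0.        ] [ 0.37170179 -0.66185176  0.79278337]
palest_center [([304.0, 185.0], 0.87), ([266.0, 174.0], 0.87)]
light_center [([328.0, 254.0], 0.87)]
mid_center [([373.0, 334.0], 0.71)]
darkest_center [([298.0, 143.0], 0.66), ([294.0, 131.0], 0.51)]
mark_a [([394.0, 247.0], 0.91), ([354.0, 189.0], 0.69), ([366.0, 207.0], 0.58), ([380.0, 226.0], 0.52)]
red_block [([406.0, 268.0], 0.63)]
0.7 [0.27795378 0.55980751 0.23129182] [6.13084731e-08 2.28386428e-01 9.73570562e-01 2.94289802e-05] 0.08567040944359951 -0.0187
```

View pics/scene0.png

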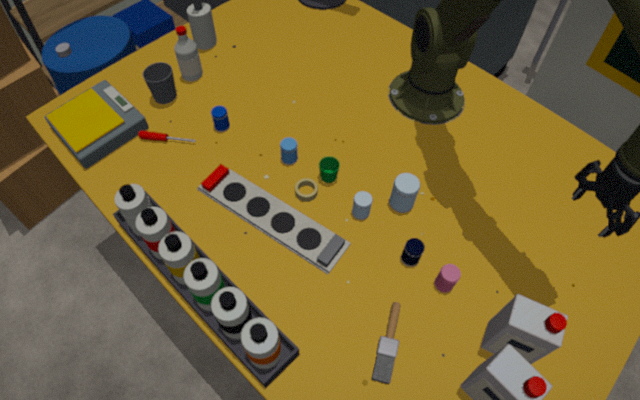

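View pics/side0.png

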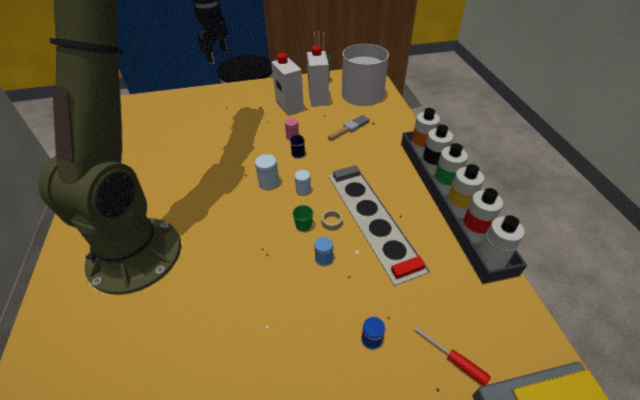

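The scene view shows the small palest tin at (363,205), with its large twin at (404,192). Light is at (289,151), mid at (220,118) and darkest at (413,252), with a pink look-alike at (447,278). The marks run from the red block (215,178) to the grey block (332,250). The side view agrees.

```bash
cat > h.py <<'E'
from station import *
import cv2,numpy as np
from scipy.optimize import least_squares
def proj(n,P):
    c=vision.camera_info(n); R=np.array(c["R"],float)
    return cv2.projectPoints(np.array(P,float),cv2.Rodrigues(R)[0],np.array(c["t"],float),np.array(c["mtx"]),np.array(c["dist_coeffs"]))[0][:,0]
def cyl(xy,r,z0,z1):
    a=np.linspace(0,2*np.pi,40,endpoint=False)
    return np.vstack([np.c_[xy[0]+r*np.cos(a),xy[1]+r*np.sin(a),0*a+z] for z in(z0,z1)])
def box(m):
    ys,xs=np.nonzero(m); return xs,ys
def cen(n,xy,r,z0,z1):
    m=cv2.moments(cv2.convexHull(proj(n,cyl(xy,r,z0,z1)).astype(np.float32)))
    return np.array([m["m10"],m["m01"]])/m["m00"],m["m00"]
def locate(n,mask,r,z0,z1):
    ys,xs=np.nonzero(mask); c=np.array([xs.mean(),ys.mean()])
    s=least_squares(lambda q:cen(n,q,r,z0,z1)[0]-c,[0.6,0.1],x_scale=0.1,diff_step=1e-3)
    return s.x,mask.sum()/cen(n,s.x,r,z0,z1)[1]
TINS=("palest","light","mid","darkest")
E
python3 - <<'E'
from h import *
for n in("scene","side"):
    vision.grab_frame(n)
    for t,g in [(k+"_center",(.023,0,.064)) for k in TINS]+[("mark_a",(.031,.008,.008)),("red_block",(.03,.006,.028))]:
        for r in models.masks_of(n,t):
            q,a=locate(n,r["mask"],*g); print(n,t,round(r["p"],2),np.round(r["point"]),q.round(4),round(a,2))
E
```

```text
scene palest_center 0.79 [360. 207.] [0.471  0.1345] 0.97
scene palest_center 0.75 [405. 193.] [0.3635 0.1873] 2.02
scene palest_center 0.3 [255. 210.] [ 0.6572 -0.0476] 0.82
scene light_center 0.68 [286. 151.] [ 0.4796 -0.1219] 0.97
scene mid_center 0.58 [220. 119.] [ 0.5335 -0.351 ] 0.95
scene darkest_center 0.94 [414. 250.] [0.4848 0.3072] 0.91
scene darkest_center 0.59 [447. 280.] [0.4816 0.4073] 1.08
scene mark_a 0.89 [307. 237.] [0.6219 0.0967] 1.0
scene mark_a 0.75 [283. 221.] [0.6345 0.018 ] 0.92
scene mark_a 0.65 [234. 190.] [ 0.6602 -0.139 ] 0.98
scene red_block 0.76 [214. 179.] [ 0.6712 -0.2042] 0.93
side palest_center 0.95 [266. 173.] [0.3757 0.2022] 1.93
side palest_center 0.79 [305. 182.] [0.4726 0.1324] 0.98
side light_center 0.68 [326. 255.] [ 0.4795 -0.1245] 0.93
side mid_center 0.58 [372. 332.] [ 0.5355 -0.3526] 1.01
side mid_center 0.45 [304. 183.] [0.4726 0.1323] 0.96
side darkest_center 0.82 [297. 147.] [0.4859 0.3022] 0.93
side darkest_center 0.54 [292. 130.] [0.4836 0.4149] 0.73
side mark_a 0.82 [379. 228.] [ 0.6487 -0.0622] 0.97
side mark_a 0.75 [393. 248.] [ 0.6623 -0.1415] 1.02
side mark_a 0.75 [354. 189.] [0.6227 0.0952] 0.87
side red_block 0.65 [408. 266.] [ 0.6725 -0.2051] 0.86
```

```bash
cat >> h.py <<'E'
from scipy.spatial.transform import Rotation as Ro
obs=np.array([[.6219,.0967],[.6345,.018],[.6602,-.139],[.6487,-.0622],[.6623,-.1415],[.6227,.0952]]); idx=np.array([3,2,0,1,0,3])
f=least_squares(lambda p:(obs-(p[:2]+.08*idx[:,None]*[np.cos(p[2]),np.sin(p[2])])).ravel(),[.66,-.14,1.7])
u=np.array([np.cos(f.x[2]),np.sin(f.x[2])]); M=[f.x[:2]+.08*i*u for i in range(4)]   # from the red end
T=dict(palest=[.4718,.1335],light=[.4796,-.1232],mid=[.5345,-.3518],darkest=[.4853,.3047])
def quat(s):
    y=s*np.array([u[1],-u[0],0]); z=np.array([0,0,-1.]); q=Ro.from_matrix(np.c_[np.cross(y,z),y,z]).as_quat(); return q[[3,0,1,2]]
def pick(xy,Q):
    ctrl.movep([*xy,.16],Q); ctrl.movel([*xy,.017],max_speed=.12); ctrl.close_gripper(40)
    s=get_state(); print("grip",s["width"],s["gripper_force"]); ctrl.movel([*xy,.16],max_speed=.15)
    return get_state()["width"]
def place(xy,Q):
    ctrl.movep([*xy,.16],Q); ctrl.movel([*xy,.045],max_speed=.15); ctrl.movel([*xy,.026],max_speed=.05)
    ctrl.ungrasp(); ctrl.movel([*xy,.16],max_speed=.15); print(get_state()["time"])
E
python3 - <<'E'
from h import *
print(np.round(M,4),f.fun.round(4))
for s in(1,-1):
    for xy in[*T.values(),*M]:
        for z in(.16,.017):
            q=ctrl.ik([*xy,z],quat(s)); print(s,np.round(xy,3),z,None if q is None else np.round(q,2))
E
```

```text
[[ 0.6613 -0.1405]
 [ 0.6482 -0.0616]
 [ 0.6352  0.0173]
 [ 0.6221  0.0963]] [-0.0002  0.0004 -0.0007  0.0007 -0.0011  0.0015  0.0005 -0.0006  0.001
 -0.001   0.0006 -0.0011]
1 [0.472 0.134] 0.16 [-0.39  0.38  0.09  1.95 -0.05  0.81 -0.11]
1 [0.472 0.134] 0.017 [-0.35  0.6   0.03  2.1  -0.04  0.44 -0.12]
1 [ 0.48  -0.123] 0.16 [ 0.01  0.39  0.27  1.94 -0.14  0.82  0.52]
1 [ 0.48  -0.123] 0.017 [ 0.14  0.61  0.09  2.09 -0.11  0.45  0.48]
1 [ 0.534 -0.352] 0.16 [ 0.17  0.67  0.66  1.57 -0.45  1.06  1.12]
1 [ 0.534 -0.352] 0.017 [ 0.32  0.78  0.38  1.7  -0.4   0.74  1.07]
1 [0.485 0.305] 0.16 [-0.62  0.49  0.02  1.74 -0.01  0.91 -0.43]
1 [0.485 0.305] 0.017 [-0.6   0.68 -0.01  1.88  0.01  0.59 -0.45]
1 [ 0.661 -0.141] 0.16 [ 0.04  0.65  0.24  1.45 -0.17  1.06  0.48]
1 [ 0.661 -0.141] 0.017 [ 0.09  0.8   0.16  1.59 -0.16  0.77  0.47]
1 [ 0.648 -0.062] 0.16 [-0.09  0.61  0.25  1.53 -0.17  1.02  0.37]
1 [ 0.648 -0.062] 0.017 [-0.03  0.77  0.15  1.66 -0.16  0.73  0.36]
1 [0.635 0.017] 0.16 [-0.17  0.58  0.17  1.57 -0.11  0.99  0.2 ]
1 [0.635 0.017] 0.017 [-0.13  0.75  0.11  1.71 -0.12  0.7 
[... 518 characters left out ...]
15  1.7  -1.08  1.14 -1.51]
-1 [0.485 0.305] 0.16 [-0.13  0.58 -0.76  1.74  0.46  1.01  2.25]
-1 [0.485 0.305] 0.017 [-0.19  0.76 -0.68  1.88  0.68  0.75  2.05]
-1 [ 0.661 -0.141] 0.16 [-0.35  0.9   1.15  1.46 -0.83  1.32 -2.12]
-1 [ 0.661 -0.141] 0.017 [-0.36  1.1   1.15  1.59 -1.07  1.19 -1.94]
-1 [ 0.648 -0.062] 0.16 [-0.49  0.87  1.15  1.53 -0.82  1.28 -2.21]
-1 [ 0.648 -0.062] 0.017 [ 0.43  0.84 -0.67  1.65  0.65  0.88  2.8 ]
-1 [0.635 0.017] 0.16 [ 0.32  0.65 -0.67  1.57  0.44  1.08  2.85]
-1 [0.635 0.017] 0.017 [ 0.32  0.83 -0.68  1.7   0.66  0.85  2.66]
-1 [0.622 0.096] 0.16 [ 0.21  0.64 -0.7   1.58  0.46  1.08  2.7 ]
-1 [0.622 0.096] 0.017 [ 0.2   0.82 -0.68  1.72  0.66  0.85  2.53]
```

Sign +1 works everywhere. I'll place the darkest tin first, then check it.

Run:
```python
from h import *
Q=quat(1)
w=pick(T["darkest"],Q)
if .035<w<.06:
    place(M[3],Q)
for n in("scene","side"):
    p,_=vision.grab_frame(n); cv2.imwrite(f"pics/{n}1.png",p)
    for r in models.masks_of(n,"darkest_center"):
        q,a=locate(n,r["mask"],.023,.008,.072); print(n,round(r["p"],2),q.round(4),round(a,2))
print(M[3],get_state()["time"],np.abs(get_state()["contact_force"]).max())
```

```text
grip 0.04517815737482157 40.544739961624146
9.5333
scene 0.64 [0.4851 0.4079] 0.97
scene 0.57 [0.622  0.0986] 0.97
side 0.7 [0.4818 0.3939] 0.93
side 0.63 [0.6245 0.0984] 0.88
side 0.35 [ 0.6497 -0.164 ] 0.74
[0.62211702 0.09625524] 9.7333 0.9695424848539976
```

View pics/side1.png

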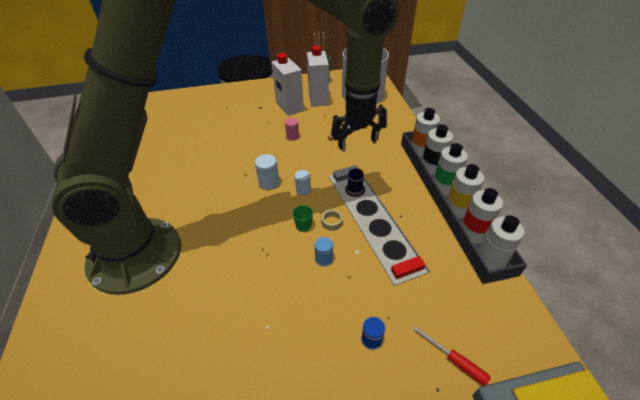

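The darkest tin stands on the mark next to the grey block at (355,180), within about 3 mm of centre. The other three come next.

```bash
python3 - <<'E'
from h import *
Q=quat(1)
for k,i in(("mid",2),("light",1),("palest",0)):
    w=pick(T[k],Q)
    if not .035<w<.06: print("missed",k,w); break
    place(M[i],Q)
ctrl.movep([.45,.3,.25],Q)
for n in("scene","side"):
    p,_=vision.grab_frame(n); cv2.imwrite(f"pics/{n}2.png",p)
    for k,i in zip(TINS,range(4)):
        for r in models.masks_of(n,k+"_center"):
            q,a=locate(n,r["mask"],.023,.008,.072); print(n,k,round(r["p"],2),q.round(4),round(a,2),"err",(1e3*np.hypot(*(q-M[i]))).round(1))
print(get_state()["time"])
E
python3 -c "
import cv2,numpy as np
a=cv2.imread('pics/scene2.png')[130:290,170:390];b=cv2.imread('pics/side2.png')[130:290,280:500]
cv2.imwrite('pics/both2.png',cv2.resize(np.vstack([a,b]),None,fx=1.8,fy=1.8))"
```

```text
grip 0.04513789334991717 41.09063923358917
18.7083
grip 0.045363679087070334 40.197382271289825
26.1833
grip 0.04549941998276996 40.39030373096466
34.3417
scene palest 0.95 [0.3686 0.1895] 1.99 err 441.1
scene palest 0.93 [ 0.66   -0.1374] 0.99 err 3.4
scene palest 0.43 [0.6557 0.0416] 0.26 err 182.2
scene light 0.68 [ 0.6483 -0.0604] 0.97 err 1.2
scene mid 0.91 [0.6348 0.0187] 0.99 err 1.5
scene darkest 0.96 [0.4858 0.4076] 1.02 err 339.9
scene darkest 0.67 [0.6569 0.1046] 0.13 err 35.8
scene darkest 0.58 [0.6228 0.1003] 0.92 err 4.1
side palest 0.79 [ 0.6635 -0.1401] 1.02 err 2.2
side palest 0.66 [0.375 0.194] 1.83 err 440.4
side light 0.66 [ 0.6486 -0.0621] 0.81 err 0.6
side mid 0.63 [0.6362 0.0175] 0.97 err 1.1
side mid 0.24 [ 0.6621 -0.1411] 0.96 err 160.7
side darkest 0.73 [0.6226 0.097 ] 0.9 err 0.9
side darkest 0.56 [0.4822 0.3969] 0.99 err 331.6
36.65
```

View pics/both2.png

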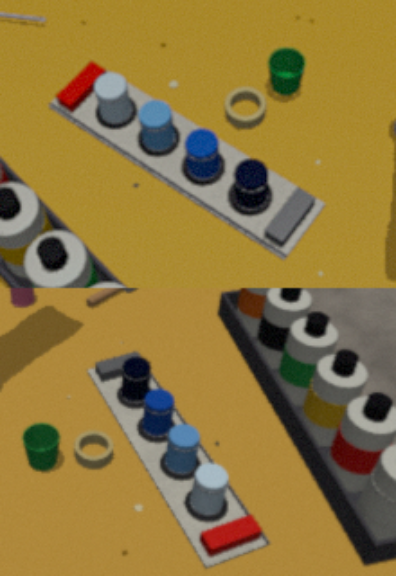

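All four tins stand upright and centred, palest at the red block through to darkest at the grey block.

```bash
python3 -c "
from station import *
print(ticket.close_job())"
```

```text
the job is handed in; nothing more can be done
None
```

The job is handed in: all four tins stand upright on their marks, palest next to the red block through to darkest next to the grey, each measured within about 4 mm of its mark's centre, at 36.7 s on the robot's clock; the judge's verdict was not shown.

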